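# Lock the piping-nozzle case

## Robot

A 6-joint arm with a two-finger parallel gripper is mounted at the origin on a cart in front of the work surface, level with it; the furniture and walls round the work are solid. World frame = base frame: x ahead of the robot, y to its left, z up, the work surface at z = 0. Lengths are in m, angles in rad, forces in N, time in s.
With the tool pointing down it reaches from about 0.4 to 0.925 m from the base axis. Payload 12.5 kg.
Tool frame: the origin (TCP) lies midway between the tips of the shut fingers; the grasp point (between the pads) lies 19 mm behind it; z points along the fingers, y is the line along which they close (so a half turn about z gives the same grasp; the last joint's range is limited). The gripper opens to 95 mm and grips with 3 to 60 N. Pads are 20 mm wide; open, the fingers measure 119 mm over their backs; the gripper's body (75 mm by 180 mm) begins 59 mm behind the grasp point.
Start: joints at [-1.23, 0.491, 1.559, -0, 1.092, -0.106], TCP at [0.27, -0.564, 0.215] pointing down, gripper open.
Joint ranges: [-3.1, 3.1], [-0.84, 2.19], [0.05, 2.79], [-1.13, 4.28], [0.06, 2.93], [-2.69, 2.69]. Speed limits (rad/s): [2.22, 2.22, 2.79, 3.14, 3.14, 3.14].

## Interface

Orientations are given as a unit quaternion [x, y, z, w].
In Python, from station import * gives the robot as it stands. The module is installed in compiled form; this text tells all that it offers.
- The arm moves only by the tool move_arm, never from a script. Its argument "deltas" is a list of rows, each an object with "rotation": the turn, a rotation vector about the world's x, y, z in rad, a list of three; "linear": the shift along the world's x, y, z in units of 40 mm (1.0 is 40 mm), a list of three; "grip": the finger opening in mm, from 0 to 95.1. A call has 1 to 8 rows; each row is the pose to reach, as a shift and turn from the pose commanded when the call began; what a row does not reach only later rows make up. A row lasts 1/12 s, in which the tool goes at most 41.7 mm and 7.16 degrees, less where a joint would pass 70% of its speed; a pose out of reach is approached as far as the arm can. A call with a gripper value outside its range is refused whole. The fingers move at their own pace and stop on an object; "force" is the grip in N (left out, the last holds). Time passes only in rows, so rows that repeat a pose let the fingers close. It gives the time, the measured TCP pose, the force, the opening and the grip force at its end, in the units of the state.
- state(): the state, without advancing time (a new reading comes with each control period).
- camera(name): name is "scene" or "top" or "wrist"; returns a dict with "color" (480x640x3 uint8, blue, green, red), "fovy" (degrees; the focal length in pixels is half the picture's height over the tangent of half this angle, whatever the lens; pixels are square), "cx", "cy" (the principal point, pixels), "world_to_cam" (4x4, takes a point from world to camera coordinates). Camera axes: x right, y down, z forward; pixel columns grow to the right and rows downward; lengths in m; the calibration is good to about 2 mm. A picture is of the moment at which its call begins. There is no depth.
- job_done(): hands the job in; it is judged then, once.
Trained networks look in the newest picture that a camera, given by its name, has taken for a name from the list of things; names that differ only in an ending like _2 or _b are one class to them, and where a whole thing is asked for, a point or a joint stands for the part that bears it (a point fixed in the world has none). Each returns a list of dicts, best first, with "p" (0 to 1); they miss things now and then, are a little off and sometimes report something else, mostly with a low value. They report only what shows in the picture. A call takes as long as a camera call. They do not tell look-alikes from the thing itself.
- recognise(name, camera): "at" ([column, row] in pixels, amid what is visible of it).
- cut_out(name, camera): "pixels" (480x640 bool, what is visible of it) and "at" ([column, row] in pixels, amid what is visible of it).
- place_of(name, camera): "at" ([column, row] in pixels: a listed point, or the origin of a listed thing).
The state is a dict: "time_s": time; "joint_positions": joint angles; "joint_vel": joint speeds; "effort": joint torques, N m; "ee_pos": TCP position; "orientation": TCP orientation; "wrist_force": force on the tool from outside, world axes, zero at the start; "torque": the same for the moment, N m; "gripper_width": opening from 0.0 (shut) to 1.0 (fully open); "gripper_force": force on a finger pad.
Only numpy, scipy, OpenCV 4.12 (cv2) and the standard library are available. Lean on these libraries where they do the work, as an engineer would, in place of code of your own. Each camera call takes 0.05 s, during which the arm holds its last target. There are 200 camera calls.

## Task

Lock up the nozzle case: shut its lid fully so that the hasp lies on the lock, swing the U-shaped shackle round until its free leg stands over the hasp's eye, and press it down gently until the hidden catch clicks and the shackle stays down by itself when you let go. How deep the catch sits differs each time, so go by feel and never ram the shackle into the lock; leave the other things on the table where they are.

Things in the scene. Friction and masses are not known exactly. Their poses are not given: they have to be found in the camera images.
- case: Steel case fixed on the table, 120 mm deep (x) x 150 wide (y) x 50 high, piping nozzles in it. Origin: centre of its underside, on the table; x points from its lock side (nearest the robot) to its hinge side, z up. A steel lock block 36 deep x 84 wide x 50 mm high is fixed before it, centred at x = -80, y = 0 mm of the case.
- lid (a joint): Hinge of the case's flat lid, rad: 0 = shut, grows as its front edge (lock side) lifts. Axis along the case's y at x = +62, z = 50 mm of the case. Lid: 124 mm deep from the hinge, 154 wide, 6 thick (top at 56 mm when shut). The hinge is stiff: the lid stays where it is left; about 2 to 5 N of push moves it.
- lid_front (a point): Middle of the lid's front edge, on its upper face, 124 mm from the hinge axis; it moves with the lid.
- hasp_eye (a point): Centre of the 17 x 17 mm eye in the hasp: a flat tongue 3 mm thick, 36 mm wide, that juts 34 mm beyond the lid's front edge, centred at y = +25 mm of the case, and moves with the lid. With the lid shut it lies on the lock block, the eye round the lock's open hole.
- lock_hole (a point): Centre of the mouth of the open round hole (14 mm across) in the top of the lock block, 50 mm above the table; it takes the shackle's free leg.
- swivel (a joint): Turn of the U-shaped shackle about its long leg, which stays upright in the lock block at x = -80, y = -25 mm of the case. Rad: 0 = free leg exactly over the open hole; positive = swung away towards the robot (counter-clockwise from above); it can go 0.3 past 0. Turns with almost no effort and stays. The free leg enters the hole only within about 0.06 of 0.
- shackle (a joint): How far the shackle is pressed down, m. 0 = fully up, held by a spring (about 2 N at the top, 6 N low down). A hidden spring catch in the hole snaps over the free leg; its depth is adjustable, unseen and varies: it clicks between 0.024 and 0.043. The leg meets it some 8 mm before; a solid stop lies 2 mm below the click. Caught, the shackle stays down when let go; not caught, it springs back up.
- toe_tip (a point): Lower tip of the shackle's free leg (10 mm thick, a lug and a neck at its end); 60 mm above the table, 10 mm above the lock block, when the shackle is up.
- bow_mid (a point): Middle of the shackle's straight top bar (bow), on the bar's axis: round steel, 10 mm thick, straight for 30 mm, joining two upright legs 50 mm apart; 107 mm above the table when up. y runs along the bar from the long leg to the free leg. While the shackle is up, 48 mm are free between bar and hasp for fingertips. Pressing the bar to the click takes 8 to 14 N.
- timer_mid (a point): Bystander near the case, loose: white digital kitchen timer, 70 x 64 x 19 mm. The point is its centre. To be left where it is.
- ring_cutter_mid (a point): Bystander near the case, loose: small plain round steel cutter, 40 mm across, 35 mm high. The point is its centre. To be left where it is.
- spare_nozzle_mid (a point): Bystander near the case, loose: white plastic nozzle, 48 mm across, 52 mm high. The point is its centre. To be left where it is.
- tape_roll_mid (a point): Bystander near the case, loose: roll of tape lying flat, 98 mm across, 25 mm high. The point is its centre. To be left where it is.
- marker_mid (a point): Bystander near the case, loose: marker pen, 142 mm long, 17 mm thick. The point is its centre. To be left where it is.
- biscuit_mid (a point): Bystander near the case, loose: brown biscuit half, 33 x 69 x 11 mm. The point is its centre. To be left where it is.
Not all that is in view belongs to the job. Of the things that look like the case, the larger one is meant.

How it is judged:
By the outcome, as a careful person would: the job done as asked, in the order asked, and still so for the second after the job is handed in, with the robot touching nothing.
It also fails if it takes over 54 s, if anything falls off the work surface, if the arm or the gripper's body presses on something with over 40 N, if the wrist force passes 120 N, or if a joint passes its speed limit or range.

## Working session

There is one attempt and no reset: what is moved stays moved. The work goes in short steps, Python scripts to look and compute and a tool call to move; the robot and the scene stay as the last step left them, time stands still between calls to the robot, and variables do not carry over. Pictures are saved under pics/ and viewed, at most 10 in all, crops included, and the job is handed in when it is done.

Besides the shell and the picture viewer there is one more tool, called after "Emit:" by a JSON object that holds its "op" and its "data". move_arm: Moves the arm, as the interface text tells. Its arguments: {"type":"object","properties":{"deltas":{"type":"array","items":{"type":"object","properties":{"rotation":{"type":"array","items":{"type":"number"}},"linear":{"type":"array","items":{"type":"number"}},"grip":{"type":"number"}}}},"force":{"type":"number"}},"required":["deltas"]}

```bash
mkdir -p pics; cat > h.py <<'E'
from station import *
import numpy as np, cv2
def ray(c,uv):
    f=240/np.tan(np.radians(c["fovy"])/2); M=np.array(c["world_to_cam"]); R=M[:3,:3]
    o=-R.T@M[:3,3]; d=R.T@np.array([(uv[0]-c["cx"])/f,(uv[1]-c["cy"])/f,1]); return o,d/np.linalg.norm(d)
def onz(c,uv,z):
    o,d=ray(c,uv); return o+d*(z-o[2])/d[2]
def tri(rs):
    A=0;b=0
    for o,d in rs:
        P=np.eye(3)-np.outer(d,d); A=A+P; b=b+P@o
    return np.linalg.solve(A,b)
def proj(c,p):
    f=240/np.tan(np.radians(c["fovy"])/2); M=np.array(c["world_to_cam"]); q=M[:3,:3]@p+M[:3,3]
    return np.array([c["cx"]+f*q[0]/q[2],c["cy"]+f*q[1]/q[2]])
E
python3 - <<'E'
from h import *
np.set_printoptions(precision=3,suppress=True)
C={n:camera(n) for n in("scene","top")}
for n in C: cv2.imwrite(f"pics/{n}0.png",C[n]["color"])
for t in["case","lid_front","hasp_eye","lock_hole","toe_tip","bow_mid","timer_mid","ring_cutter_mid","spare_nozzle_mid","tape_roll_mid","marker_mid","biscuit_mid"]:
    r={n:place_of(t,n) for n in C}
    print(t,{n:[(np.round(q["at"]).tolist(),round(q["p"],2)) for q in r[n][:3]] for n in C}, tri([ray(C[n],r[n][0]["at"]) for n in C]) if all(r.values()) else "")
print(state())
E
```

```text
case {'scene': [([418.0, 232.0], 0.84), ([326.0, 279.0], 0.62)], 'top': [([471.0, 259.0], 0.7), ([338.0, 230.0], 0.61)]} [ 0.508 -0.368 -0.007]
lid_front {'scene': [([342.0, 237.0], 0.92), ([364.0, 246.0], 0.69)], 'top': [([466.0, 279.0], 0.64), ([339.0, 241.0], 0.57)]} [ 0.532 -0.252  0.065]
hasp_eye {'scene': [([330.0, 247.0], 0.86), ([426.0, 236.0], 0.71)], 'top': [([455.0, 286.0], 0.72)]} [ 0.524 -0.219  0.067]
lock_hole {'scene': [([341.0, 285.0], 0.97), ([430.0, 237.0], 0.76)], 'top': [([320.0, 265.0], 0.7), ([460.0, 285.0], 0.62)]} [ 0.49  -0.056  0.046]
toe_tip {'scene': [([430.0, 237.0], 0.47), ([367.0, 288.0], 0.46), ([352.0, 225.0], 0.29)], 'top': [([329.0, 290.0], 0.58), ([457.0, 289.0], 0.4)]} [ 0.395 -0.099  0.228]
bow_mid {'scene': [([434.0, 224.0], 0.59), ([365.0, 261.0], 0.46)], 'top': [([342.0, 277.0], 0.64), ([476.0, 290.0], 0.47)]} [ 0.41  -0.12   0.239]
timer_mid {'scene': [([296.0, 312.0], 0.85)], 'top': [([267.0, 249.0], 0.77)]} [0.52  0.05  0.022]
ring_cutter_mid {'scene': [([396.0, 271.0], 0.83)], 'top': [([388.0, 287.0], 0.57)]} [ 0.448 -0.194  0.019]
spare_
[... 235 characters left out ...]
_mid {'scene': [([297.0, 244.0], 0.86), ([341.0, 236.0], 0.66)], 'top': [([347.0, 176.0], 0.65)]} [ 0.674 -0.104  0.015]
biscuit_mid {'scene': [([353.0, 224.0], 0.68)], 'top': [([434.0, 197.0], 0.82)]} [ 0.644 -0.286 -0.009]
{'time_s': 1.3, 'joint_positions': array([-1.23 ,  0.491,  1.559, -0.   ,  1.092, -0.106]), 'joint_vel': array([-0.   , -0.001, -0.001, -0.001, -0.003, -0.   ]), 'effort': array([ -0.001, -61.247, -25.843,   0.069,   0.045,  -0.   ]), 'ee_pos': array([ 0.27 , -0.564,  0.215]), 'orientation': array([0.975, 0.222, 0.   , 0.   ]), 'wrist_force': array([0.838, 0.475, 0.096]), 'torque': array([-0.056,  0.026,  0.007]), 'gripper_force': 0.0, 'gripper_width': 1.000484196180904}
```

View pics/scene0.png

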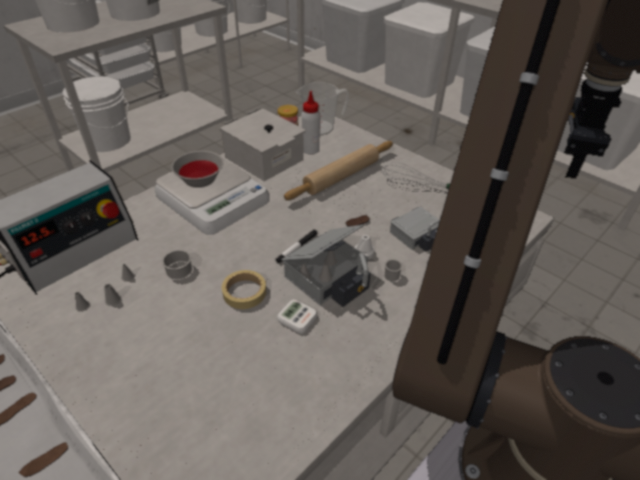

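View pics/top0.png

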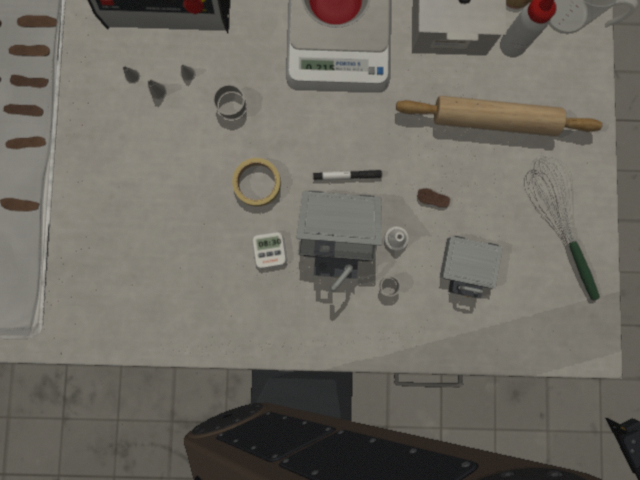

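The larger case is at about (340,235) in the top picture, at (330,265) in the scene picture. Its lid is part open and the shackle is swung towards the robot. The look-alike is at (470,265).

```bash
python3 - <<'E'
from h import *
np.set_printoptions(precision=3,suppress=True)
C={n:camera(n) for n in("scene","top")}
P={"case":((326,279),(338,230)),"hole":((341,285),(320,265)),"toe":((367,288),(329,290)),"bow":((365,261),(342,277)),"lid":((342,237),(339,241)),"hasp":((330,247),(322,258))}
for k,(a,b) in P.items(): print(k,tri([ray(C["scene"],a),ray(C["top"],b)]))
a=cv2.resize(C["scene"]["color"][200:330,250:420],None,fx=4.4,fy=4.4,interpolation=2)[:,:748]
cv2.imwrite("pics/s1.png",a)
b=cv2.resize(C["top"]["color"][170:330,240:430],None,fx=3.7,fy=3.7,interpolation=2)
cv2.imwrite("pics/t1.png",b)
E
```

```text
case [ 0.565 -0.091 -0.016]
hole [ 0.489 -0.056  0.047]
toe [ 0.44  -0.076  0.06 ]
bow [ 0.466 -0.098  0.106]
lid [ 0.528 -0.09   0.139]
hasp [ 0.507 -0.052  0.147]
```

View pics/s1.png

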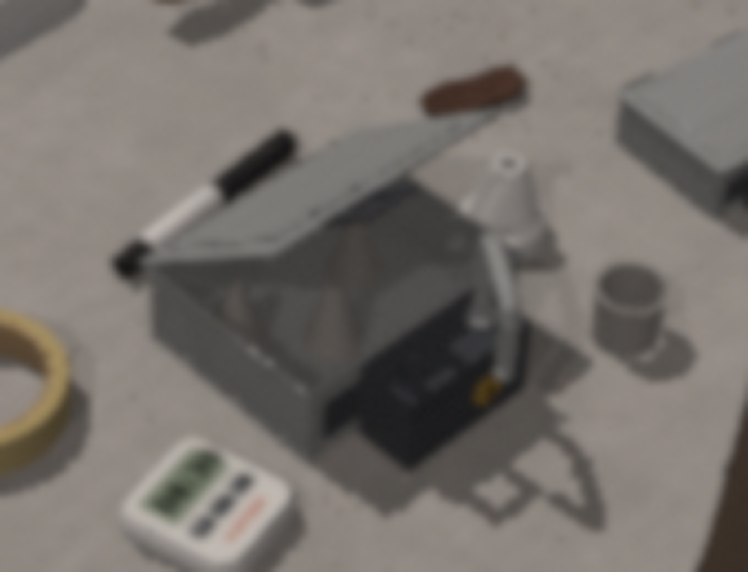

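View pics/t1.png

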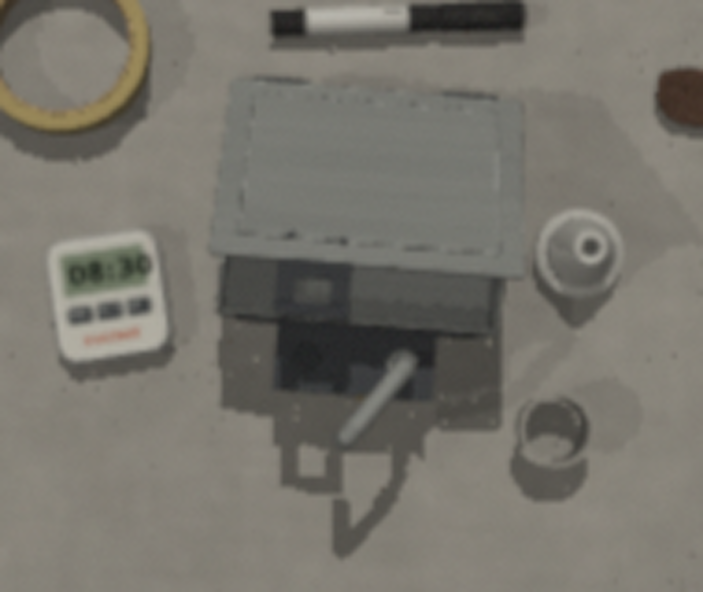

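Lid is about 0.7 rad open (front edge about z 0.135), case centre about (0.566, -0.088), yaw about -0.077. The shackle is about 1 rad out. I'll go above the lid with the fingers shut.

Emit:
{"op": "move_arm", "data": {"deltas": [{"linear": [7,11.85,0],"rotation": [0,0,1.05],"grip": 0},{"linear": [7,11.85,0],"rotation": [0,0,1.05],"grip": 0},{"linear": [7,11.85,0],"rotation": [0,0,1.05],"grip": 0},{"linear": [7,11.85,0],"rotation": [0,0,1.05],"grip": 0},{"linear": [7,11.85,0],"rotation": [0,0,1.05],"grip": 0},{"linear": [7,11.85,0],"rotation": [0,0,1.05],"grip": 0},{"linear": [7,11.85,0],"rotation": [0,0,1.05],"grip": 0},{"linear": [7,11.85,0],"rotation": [0,0,1.05],"grip": 0}]}}

```text
time_s: 2.07
ee_pos: [0.4403, -0.2748, 0.2149]
orientation: [0.748, 0.664, 0.0, 0.0]
wrist_force: [0.3, -0.4, -0.3]
gripper_width: 0.493
gripper_force: 0.0
```

Emit:
{"op": "move_arm", "data": {"deltas": [{"linear": [2.75,4.7,0],"rotation": [0,0,0.05],"grip": 0},{"linear": [2.75,4.7,0],"rotation": [0,0,0.05],"grip": 0},{"linear": [2.75,4.7,0],"rotation": [0,0,0.05],"grip": 0},{"linear": [2.75,4.7,0],"rotation": [0,0,0.05],"grip": 0},{"linear": [2.75,4.7,0],"rotation": [0,0,0.05],"grip": 0},{"linear": [2.75,4.7,0],"rotation": [0,0,0.05],"grip": 0},{"linear": [2.75,4.7,0],"rotation": [0,0,0.05],"grip": 0}]}}

```text
time_s: 2.65
ee_pos: [0.5506, -0.0863, 0.2145]
orientation: [0.731, 0.682, 0.0, 0.0]
wrist_force: [0.3, -1.8, -0.6]
gripper_width: 0.025
gripper_force: 0.0
```

```bash
python3 - <<'E'
from h import *
np.set_printoptions(precision=3,suppress=True)
c=camera("wrist"); cv2.imwrite("pics/w1.png",c["color"]); s=state(); print(s["ee_pos"],s["gripper_width"])
for t,z in(("hasp_eye",.14),("lock_hole",.05),("toe_tip",.06),("bow_mid",.107),("lid_front",.14)):
    print(t,[(np.round(q["at"]),round(q["p"],2),onz(c,q["at"],z)) for q in place_of(t,"wrist")[:2]])
E
```

```text
[ 0.55  -0.088  0.214] 0.008637556425902146
hasp_eye [(array([271., 215.]), 0.89, array([ 0.52 , -0.061,  0.14 ]))]
lock_hole [(array([250., 198.]), 0.63, array([ 0.487, -0.06 ,  0.05 ]))]
toe_tip [(array([208., 225.]), 0.81, array([ 0.447, -0.081,  0.06 ]))]
bow_mid [(array([217., 252.]), 0.78, array([ 0.467, -0.095,  0.107]))]
lid_front [(array([293., 246.]), 0.75, array([ 0.533, -0.085,  0.14 ]))]
```

View pics/w1.png

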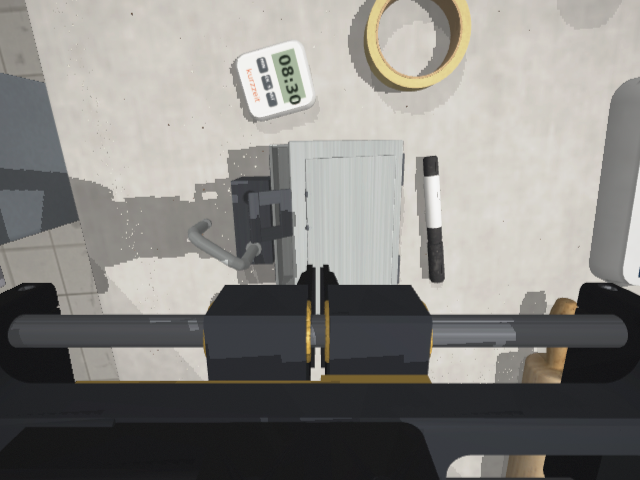

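Emit:
{"op": "move_arm", "data": {"deltas": [{"linear": [0,0,-1.0],"grip": 0},{"linear": [0,0,-2.0],"grip": 0},{"linear": [-0.1,0,-2.4],"grip": 0},{"linear": [-0.2,0,-2.7],"grip": 0},{"linear": [-0.3,0,-3.0],"grip": 0},{"linear": [-0.4,0,-3.3],"grip": 0},{"linear": [-0.5,0,-3.6],"grip": 0},{"linear": [-0.55,0,-3.8],"grip": 0}]}}

```text
validation failed for argument at $.de...
```

Emit:
{"op": "move_arm", "data": {"deltas": [{"linear": [0,0,-0.08],"grip": 0},{"linear": [0,0,-0.14],"grip": 0},{"linear": [0,0,-0.18],"grip": 0}]}}

```text
validation failed for argument at $.de...
```

Emit:
{"op": "move_arm", "data": {"deltas": [{"rotation": [0,0,0],"linear": [0,0,-1.0],"grip": 0},{"rotation": [0,0,0],"linear": [0,0,-2.0],"grip": 0},{"rotation": [0,0,0],"linear": [-0.1,0,-2.4],"grip": 0},{"rotation": [0,0,0],"linear": [-0.2,0,-2.7],"grip": 0},{"rotation": [0,0,0],"linear": [-0.3,0,-3.0],"grip": 0},{"rotation": [0,0,0],"linear": [-0.4,0,-3.3],"grip": 0},{"rotation": [0,0,0],"linear": [-0.5,0,-3.6],"grip": 0},{"rotation": [0,0,0],"linear": [-0.55,0,-3.8],"grip": 0}]}}

```text
time_s: 3.62
ee_pos: [0.5272, -0.0897, 0.062]
orientation: [0.733, 0.68, 0.0, 0.0]
wrist_force: [1.8, -1.6, 2.2]
gripper_width: 0.005
gripper_force: 0.8
```

Emit:
{"op": "move_arm", "data": {"deltas": [{"rotation": [0,0,0],"linear": [0,0,-0.08],"grip": 0},{"rotation": [0,0,0],"linear": [0,0,-0.14],"grip": 0},{"rotation": [0,0,0],"linear": [0,0,-0.18],"grip": 0}]}}

```text
time_s: 3.87
ee_pos: [0.5276, -0.089, 0.0556]
orientation: [0.733, 0.68, -0.0, -0.0]
wrist_force: [-1.6, -1.4, 1.0]
gripper_width: 0.004
gripper_force: 0.8
```

Emit:
{"op": "move_arm", "data": {"deltas": [{"rotation": [0,0,0],"linear": [0,0,-0.02],"grip": 0},{"rotation": [0,0,0],"linear": [0,0,-0.05],"grip": 0},{"rotation": [0,0,0],"linear": [0,0,-0.05],"grip": 0}]}}

```text
time_s: 4.12
ee_pos: [0.5278, -0.0888, 0.0543]
orientation: [0.733, 0.681, 0.0, 0.0]
wrist_force: [-2.7, -1.9, 7.8]
gripper_width: 0.006
gripper_force: 4.0
```

Emit:
{"op": "move_arm", "data": {"deltas": [{"rotation": [0,0,0],"linear": [0,0,-0.03],"grip": 0},{"rotation": [0,0,0],"linear": [0,0,-0.03],"grip": 0}]}}

```text
time_s: 4.28
ee_pos: [0.5278, -0.0888, 0.0541]
orientation: [0.733, 0.681, 0.0, 0.001]
wrist_force: [-6.6, 0.6, 22.4]
gripper_width: 0.002
gripper_force: 10.7
```

Emit:
{"op": "move_arm", "data": {"deltas": [{"rotation": [0,0,0],"linear": [0,0,1.0],"grip": 0},{"rotation": [0,0,0],"linear": [0,0,2.0],"grip": 0},{"rotation": [0,0,0.12],"linear": [0,0,2.7],"grip": 20},{"rotation": [0,0,0.24],"linear": [-1.0,-0.18,2.7],"grip": 50},{"rotation": [0,0,0.36],"linear": [-1.52,-0.18,2.7],"grip": 50},{"rotation": [0,0,0.48],"linear": [-1.52,-0.18,2.7],"grip": 50},{"rotation": [0,0,0.6],"linear": [-1.52,-0.18,2.7],"grip": 50},{"rotation": [0,0,0.72],"linear": [-1.52,-0.18,2.7],"grip": 50}]}}

```text
time_s: 4.95
ee_pos: [0.4668, -0.0959, 0.1609]
orientation: [0.444, 0.896, 0.0, 0.001]
wrist_force: [0.3, 0.1, -0.2]
gripper_width: 0.368
gripper_force: 0.0
```

Emit:
{"op": "move_arm", "data": {"deltas": [{"rotation": [0,0,0.12],"linear": [0,0,0],"grip": 50},{"rotation": [0,0,0.24],"linear": [0,0,0],"grip": 50},{"rotation": [0,0,0.31],"linear": [0,0,0],"grip": 50},{"rotation": [0,0,0.31],"linear": [0,0,0],"grip": 50}]}}

```text
time_s: 5.28
ee_pos: [0.467, -0.0958, 0.1606]
orientation: [0.301, 0.954, 0.0, 0.0]
wrist_force: [-0.1, -0.1, 0.8]
gripper_width: 0.524
gripper_force: 0.0
```

```bash
python3 - <<'E'
from h import *
np.set_printoptions(precision=3,suppress=True)
s=state(); print(s["ee_pos"],s["orientation"],s["gripper_width"])
C={n:camera(n) for n in("wrist","top","scene")}
for n,c in C.items():
  for t,z in(("case",0),("hasp_eye",.053),("toe_tip",.06),("bow_mid",.107),("lid_front",.056)):
    print(n,t,[(np.round(q["at"]),round(q["p"],2),onz(c,q["at"],z)) for q in place_of(t,n)[:2]])
a=C["wrist"]["color"]
b=cv2.resize(C["top"]["color"][190:310,260:420],(640,480),interpolation=2)
cv2.imwrite("pics/w2.png",cv2.resize(np.hstack([a,b]),(800,300),interpolation=3))
E
```

```text
[ 0.467 -0.096  0.161] [0.301 0.954 0.    0.   ] 0.5236186507523852
wrist case [(array([378., 292.]), 0.58, array([ 0.564, -0.088,  0.   ])), (array([368., 231.]), 0.37, array([ 0.504, -0.061,  0.   ]))]
wrist hasp_eye [(array([367., 228.]), 0.94, array([ 0.486, -0.059,  0.053])), (array([110., 355.]), 0.72, array([ 0.452, -0.313,  0.053]))]
wrist toe_tip [(array([107., 359.]), 0.69, array([ 0.452, -0.312,  0.06 ])), (array([321., 204.]), 0.6, array([ 0.447, -0.078,  0.06 ]))]
wrist bow_mid [(array([ 68., 388.]), 0.75, array([ 0.446, -0.308,  0.107])), (array([316., 251.]), 0.62, array([ 0.465, -0.095,  0.107]))]
wrist lid_front [(array([353., 263.]), 0.92, array([ 0.504, -0.085,  0.056])), (array([100., 372.]), 0.66, array([ 0.459, -0.33 ,  0.056]))]
top case [(array([466., 259.]), 0.64, array([ 0.513, -0.354,  0.   ]))]
top hasp_eye [(array([457., 286.]), 0.68, array([ 0.456, -0.32 ,  0.053]))]
top toe_tip [(array([458., 290.]), 0.53, array([ 0.45 , -0.321,  0.06 ]))]
top bow_mid [(array([476., 291.]), 0.47, array([ 0.45 , -0.341,  0.107]))]
top lid_front [(array([467., 280.]), 0.62, array([ 0.47 , -0.339,  0.056])), (array([259., 182.]), 0.31, array([0.648, 0.069, 0.056]))]
scene case [(array([327., 278.]), 0.62, array([ 0.554, -0.083,  0.   ])), (array([297., 243.]), 0.52, array([ 0.69, -0.12,  0.  ]))]
scene hasp_eye [(array([341., 285.]), 0.86, array([ 0.484, -0.051,  0.053])), (array([364., 243.]), 0.45, array([ 0.536, -0.188,  0.053]))]
scene toe_tip [(array([366., 284.]), 0.57, array([ 0.446, -0.087,  0.06 ]))]
scene bow_mid [(array([363., 262.]), 0.67, array([ 0.463, -0.093,  0.107])), (array([324., 275.]), 0.31, array([ 0.494, -0.009,  0.107]))]
scene lid_front [(array([347., 269.]), 0.92, array([ 0.505, -0.094,  0.056])), (array([356., 224.]), 0.6, array([ 0.593, -0.226,  0.056]))]
```

View pics/w2.png

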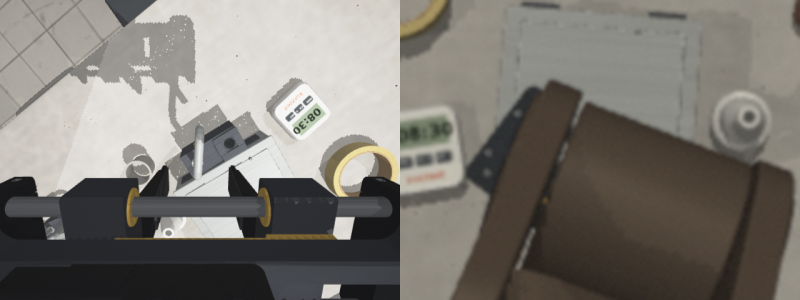

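Lid is shut with the hasp on the lock, and the bar stands between the fingers, aligned. I'll descend and grip lightly.

Emit:
{"op": "move_arm", "data": {"deltas": [{"rotation": [0,0,0],"linear": [0,0,-0.6],"grip": 50},{"rotation": [0,0,0],"linear": [0,0,-1.2],"grip": 50},{"rotation": [0,0,0],"linear": [0,0,-1.7],"grip": 50},{"rotation": [0,0,0],"linear": [0,0,-1.7],"grip": 30},{"rotation": [0,0,0],"linear": [0,0,-1.7],"grip": 10},{"rotation": [0,0,0],"linear": [0,0,-1.7],"grip": 5},{"rotation": [0,0,0],"linear": [0,0,-1.7],"grip": 5},{"rotation": [0,0,0],"linear": [0,0,-1.7],"grip": 5}], "force": 5}}

```text
time_s: 6.85
ee_pos: [0.4673, -0.096, 0.0933]
orientation: [0.303, 0.953, 0.0, 0.001]
wrist_force: [0.1, -0.2, -0.0]
gripper_width: 0.233
gripper_force: 0.0
```

```bash
python3 - <<'E'
from h import *
np.set_printoptions(precision=4,suppress=True)
s=state(); print(s["ee_pos"],s["orientation"],s["gripper_width"]*95,s["wrist_force"],s["torque"])
c=camera("wrist"); cv2.imwrite("pics/w3.png",c["color"][:330])
for t,z in(("hasp_eye",.053),("toe_tip",.06),("bow_mid",.107),("lid_front",.056)):
    print(t,[(np.round(q["at"]),round(q["p"],2),onz(c,q["at"],z)) for q in place_of(t,"wrist")[:2]])
E
```

```text
[ 0.4673 -0.096   0.0933] [0.3026 0.9531 0.     0.0009] 22.08973686226682 [ 0.0692 -0.2296 -0.0302] [ 0.0672 -0.1142 -0.0306]
hasp_eye [(array([381., 252.]), 0.88, array([ 0.4862, -0.06  ,  0.053 ]))]
toe_tip [(array([320., 223.]), 0.9, array([ 0.4472, -0.0796,  0.06  ]))]
bow_mid [(array([316., 295.]), 0.66, array([ 0.4669, -0.0958,  0.107 ]))]
lid_front []
```

View pics/w3.png

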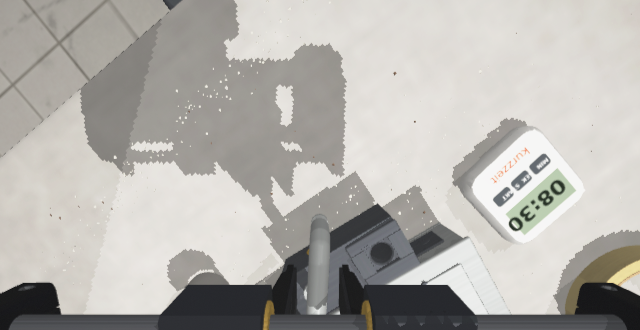

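The bar at (318,260) is midway between the fingers; they're still closing, so I let them finish.

Emit:
{"op": "move_arm", "data": {"deltas": [{"rotation": [0,0,0],"linear": [0,0,0],"grip": 5},{"rotation": [0,0,0],"linear": [0,0,0],"grip": 5},{"rotation": [0,0,0],"linear": [0,0,0],"grip": 5},{"rotation": [0,0,0],"linear": [0,0,0],"grip": 5},{"rotation": [0,0,0],"linear": [0,0,0],"grip": 5}], "force": 5}}

```text
time_s: 7.52
ee_pos: [0.4668, -0.0959, 0.0923]
orientation: [0.303, 0.953, 0.0, 0.0]
wrist_force: [-1.6, -2.8, 2.9]
gripper_width: 0.108
gripper_force: 4.9
```

```bash
python3 - <<'E'
from h import *
np.set_printoptions(precision=4,suppress=True)
s=state(); print(s["ee_pos"],s["orientation"],s["gripper_width"]*95,s["gripper_force"],s["wrist_force"],s["torque"])
q=s["orientation"]; ty=np.arctan2(2*q[1]**2-1,2*q[0]*q[1]); bar=ty+np.pi/2
b=s["ee_pos"][:2]
hole=np.array([.4857,-.0595])
print("bar ang",bar)
leg=b-.025*np.array([np.cos(bar),np.sin(bar)]); v=hole-leg; a0=np.arctan2(v[1],v[0]); print("leg",leg,"|v|",np.hypot(*v),"a0",a0,"swivel",bar-a0)
for sw in(.8,.6,.4,.2,0):
    a=np.pi/2-.077+sw; p=leg+.025*np.array([np.cos(a),np.sin(a)]); print(sw,"rot",a-bar,"lin",(p-b)/.04)
E
```

```text
[ 0.4668 -0.0959  0.0923] [0.3026 0.9531 0.     0.0001] 10.280793677890035 4.938887245953083 [-1.6041 -2.8232  2.8805] [-0.4117  0.0326 -0.0973]
bar ang 2.5267077594954026
leg [ 0.4873 -0.1103] |v| 0.050871509794699385 a0 1.6015247130767296 swivel 0.925183046418673
0.8 rot -0.23291143270050618 lin [0.097  0.1081]
0.6 rot -0.4329114327005059 lin [0.1983 0.1809]
0.4 rot -0.6329114327005061 lin [0.3121 0.2321]
0.2 rot -0.832911432700506 lin [0.4338 0.2597]
0 rot -1.032911432700506 lin [0.5586 0.2626]
```

Emit:
{"op": "move_arm", "data": {"deltas": [{"rotation": [0,0,-0.12],"linear": [0.05,0.06,0],"grip": 5},{"rotation": [0,0,-0.24],"linear": [0.1,0.11,0],"grip": 5},{"rotation": [0,0,-0.36],"linear": [0.16,0.155,0],"grip": 5},{"rotation": [0,0,-0.48],"linear": [0.225,0.195,0],"grip": 5},{"rotation": [0,0,-0.6],"linear": [0.29,0.225,0],"grip": 5},{"rotation": [0,0,-0.72],"linear": [0.365,0.245,0],"grip": 5},{"rotation": [0,0,-0.84],"linear": [0.438,0.26,0],"grip": 5},{"rotation": [0,0,-0.93],"linear": [0.495,0.262,0],"grip": 5}], "force": 5}}

```text
time_s: 8.18
ee_pos: [0.4865, -0.0858, 0.0922]
orientation: [0.7, 0.714, -0.0, -0.0]
wrist_force: [-3.2, -6.3, 2.3]
gripper_width: 0.106
gripper_force: 4.9
```

```bash
python3 - <<'E'
from h import *
np.set_printoptions(precision=4,suppress=True)
c=camera("wrist"); cv2.imwrite("pics/w4.png",cv2.resize(c["color"][150:350,180:480],None,fx=2.6,fy=2.6,interpolation=2))
s=state(); print(s["time_s"],s["ee_pos"],s["orientation"],s["gripper_width"]*95,s["gripper_force"],s["wrist_force"],s["torque"])
q=s["orientation"]; print("bar",np.arctan2(2*q[1]**2-1,2*q[0]*q[1])+np.pi/2)
for t,z in(("hasp_eye",.053),("toe_tip",.06),("bow_mid",.107),("lid_front",.056),("case",0)):
    print(t,[(np.round(q["at"]),round(q["p"],2),onz(c,q["at"],z)) for q in place_of(t,"wrist")[:2]])
# straight edges in world at lid-top height
g=cv2.cvtColor(c["color"],cv2.COLOR_BGR2GRAY)
for l,w in sorted([(l[0],np.hypot(l[0][2]-l[0][0],l[0][3]-l[0][1])) for l in cv2.createLineSegmentDetector().detect(g[:310])[0]],key=lambda k:-k[1])[:25]:
    a,b=onz(c,l[:2],.056),onz(c,l[2:],.056); d=b-a; m=(a+b)/2
    if .45<m[0]<.66 and -.2<m[1]<.03: print(l.round(),m[:2],"ang mod pi/2",(np.arctan2(d[1],d[0])+np.pi/4)%(np.pi/2)-np.pi/4, np.hypot(d[0],d[1]))
E
```

```text
8.2333 [ 0.4868 -0.0858  0.0922] [ 0.702   0.7122 -0.0004  0.    ] 10.550690552439036 4.9663230031728745 [-3.1698 -6.2679  3.3186] [-1.2156  0.5579 -0.1088]
bar 1.5852547147503662
hasp_eye [(array([320., 220.]), 0.6, array([ 0.488 , -0.0591,  0.053 ]))]
toe_tip [(array([319., 225.]), 0.94, array([ 0.4874, -0.0605,  0.06  ])), (array([372.,  48.]), 0.29, array([0.513 , 0.0353, 0.06  ]))]
bow_mid [(array([317., 296.]), 0.63, array([ 0.4869, -0.0846,  0.107 ]))]
lid_front [(array([346., 262.]), 0.81, array([ 0.5048, -0.0846,  0.056 ])), (array([416., 244.]), 0.28, array([ 0.5472, -0.072 ,  0.056 ]))]
case [(array([417., 246.]), 0.63, array([ 0.5651, -0.0897,  0.    ]))]
[568. 154. 362. 138.] [ 0.5701 -0.0135] ang mod pi/2 -0.05232406104831577 0.11891955824211783
[359. 136. 541. 149.] [ 0.5613 -0.0115] ang mod pi/2 -0.052190782146916415 0.10416932502823902
[544. 175. 381. 163.] [ 0.5702 -0.0262] ang mod pi/2 -0.05386564679233041 0.09598338986992369
[358. 138. 344. 284.] [ 0.5065 -0.0548] ang mod pi/2 -0.05053025057949445 0.0893864111527962
[326. 308. 329. 222.] [ 0.4933 -0.0878] ang mod 
[... 374 characters left out ...]
od pi/2 0.07016639174426587 0.04415502391552261
[568. 210. 560. 279.] [ 0.6382 -0.0711] ang mod pi/2 0.09003635265618026 0.04383120240788364
[416.  92. 359. 102.] [0.5237 0.012 ] ang mod pi/2 0.1881393607241595 0.03144165028157906
[362. 282. 367. 227.] [ 0.5159 -0.0798] ang mod pi/2 -0.02365753746726096 0.03577451669598524
[540. 271. 553. 220.] [ 0.6273 -0.0718] ang mod pi/2 -0.05953400593166647 0.032431578425566
[349. 195. 298. 191.] [ 0.4899 -0.0416] ang mod pi/2 -0.05392800990622648 0.03048391983160466
[493. 169. 544. 172.] [ 0.6028 -0.0265] ang mod pi/2 -0.05413438693359174 0.030148325857821352
[298. 183. 346. 186.] [ 0.4886 -0.0369] ang mod pi/2 -0.055564223963082915 0.02816213258962997
```

View pics/w4.png

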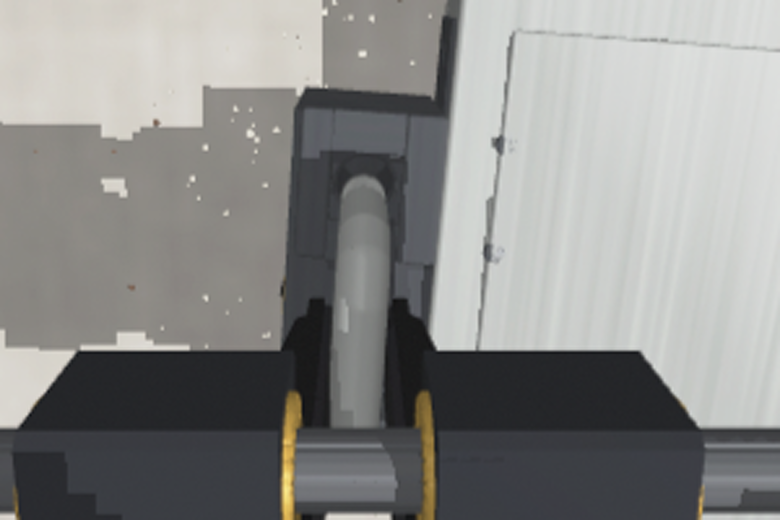

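Case yaw from the lid edges is -0.053. The toe at (362,185) in the crop stands in the eye, with about 0.06 rad left to turn.

Emit:
{"op": "move_arm", "data": {"deltas": [{"rotation": [0,0,-0.06],"linear": [0.04,-0.03,0],"grip": 5},{"rotation": [0,0,-0.06],"linear": [0.04,-0.03,0],"grip": 5},{"rotation": [0,0,-0.06],"linear": [0.04,-0.03,0],"grip": 5}], "force": 5}}

```text
time_s: 8.73
ee_pos: [0.4878, -0.0865, 0.0921]
orientation: [0.719, 0.695, -0.0, -0.0]
wrist_force: [-3.3, -2.5, 2.3]
gripper_width: 0.108
gripper_force: 5.0
```

```bash
python3 - <<'E'
from h import *
np.set_printoptions(precision=4,suppress=True)
c=camera("wrist"); cv2.imwrite("pics/w5.png",cv2.resize(c["color"][150:350,180:480],None,fx=2.6,fy=2.6,interpolation=2))
s=state(); print(s["time_s"],s["ee_pos"],s["gripper_width"]*95,s["wrist_force"],s["torque"])
q=s["orientation"]; print("bar",np.arctan2(2*q[1]**2-1,2*q[0]*q[1])+np.pi/2)
for t,z in(("hasp_eye",.053),("toe_tip",.06),("bow_mid",.107)):
    print(t,[(np.round(q["at"]),round(q["p"],2),onz(c,q["at"],z)) for q in place_of(t,"wrist")[:2]])
g=cv2.cvtColor(c["color"],cv2.COLOR_BGR2GRAY)
for l in cv2.createLineSegmentDetector().detect(g[:310])[0][:,0]:
    a,b=onz(c,l[:2],.107),onz(c,l[2:],.107); d=b-a; m=(a+b)/2; L=np.hypot(d[0],d[1])
    if L>.015 and .47<m[0]<.52 and -.13<m[1]<-.03: print(l.round(),m[:2],"ang",(np.arctan2(d[1],d[0])+np.pi/4)%(np.pi/2)-np.pi/4,L)
E
```

```text
8.7833 [ 0.4878 -0.0864  0.0921] 10.518014119245388 [-3.5929 -1.4742  2.9756] [-0.3816  0.5551 -0.1003]
bar 1.5384575337295872
hasp_eye [(array([318., 219.]), 0.65, array([ 0.4894, -0.0589,  0.053 ]))]
toe_tip [(array([320., 223.]), 0.66, array([ 0.4907, -0.0601,  0.06  ]))]
bow_mid [(array([317., 297.]), 0.8, array([ 0.488 , -0.0857,  0.107 ]))]
[293. 183. 341. 184.] [ 0.4899 -0.0315] ang -0.05198808024138657 0.02099826053676376
[349. 134. 344. 274.] [ 0.5028 -0.0428] ang -0.05286064960241443 0.0635539832223431
[361. 282. 362. 222.] [ 0.5097 -0.0641] ang -0.017674017067825787 0.029173092280168948
[326. 308. 330. 239.] [ 0.4935 -0.0745] ang -0.08093684021208247 0.03477539695791852
[309. 257. 307. 294.] [ 0.4841 -0.0748] ang -0.0764175088236918 0.01900238125927638
[287. 242. 287. 192.] [ 0.4758 -0.0463] ang -0.05459471814153005 0.023076244637990222
[365. 248. 364. 282.] [ 0.5109 -0.0704] ang -0.04124921057559017 0.01673623296192732
[343. 192. 292. 191.] [ 0.4901 -0.035 ] ang -0.05522644580047631 0.022774514323621837
```

View pics/w5.png

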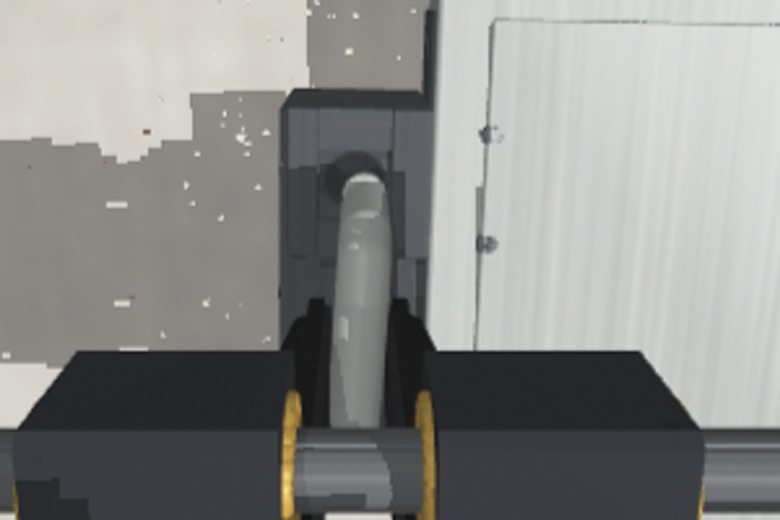

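The bar is now slightly past centre, about -0.025 rad: the toe is at (364,180) and the hole's disc is centred near (353,172). I'll turn back a touch, then release and rise.

Emit:
{"op": "move_arm", "data": {"deltas": [{"rotation": [0,0,0.025],"linear": [-0.015,0,0],"grip": 5},{"rotation": [0,0,0.025],"linear": [-0.015,0,0],"grip": 5},{"rotation": [0,0,0.025],"linear": [-0.015,0,0],"grip": 40},{"rotation": [0,0,0.025],"linear": [-0.015,0,0],"grip": 40},{"rotation": [0,0,0.025],"linear": [-0.015,0,0],"grip": 40},{"rotation": [0,0,0.025],"linear": [-0.015,0,0],"grip": 40},{"rotation": [0,0,0.025],"linear": [-0.015,0,0.7],"grip": 40},{"rotation": [0,0,0.025],"linear": [-0.015,0,1.2],"grip": 40}]}}

```text
time_s: 9.6
ee_pos: [0.4876, -0.0864, 0.1408]
orientation: [0.71, 0.704, -0.0, -0.001]
wrist_force: [-0.4, -0.9, 1.9]
gripper_width: 0.41
gripper_force: 0.0
```

```bash
python3 - <<'E'
from h import *
np.set_printoptions(precision=4,suppress=True)
c=camera("wrist"); cv2.imwrite("pics/w6.png",cv2.resize(c["color"][150:350,180:480],None,fx=2.6,fy=2.6,interpolation=2))
s=state(); print(s["time_s"],s["ee_pos"],s["gripper_width"]*95,s["wrist_force"],s["torque"])
for t,z in(("hasp_eye",.053),("toe_tip",.06),("bow_mid",.107)):
    print(t,[(np.round(q["at"]),round(q["p"],2),onz(c,q["at"],z)) for q in place_of(t,"wrist")[:2]])
g=cv2.cvtColor(c["color"],cv2.COLOR_BGR2GRAY)
for l in cv2.createLineSegmentDetector().detect(g[:310])[0][:,0]:
    a,b=onz(c,l[:2],.107),onz(c,l[2:],.107); d=b-a; m=(a+b)/2; L=np.hypot(d[0],d[1])
    if L>.015 and .47<m[0]<.52 and -.13<m[1]<-.03: print(l.round(),m[:2],"ang",(np.arctan2(d[1],d[0])+np.pi/4)%(np.pi/2)-np.pi/4,L)
E
```

```text
9.65 [ 0.4891 -0.0869  0.1443] 39.405729975202725 [ 1.0778 -0.2659  4.4284] [-0.0306 -0.1251  0.0181]
hasp_eye [(array([317., 206.]), 0.66, array([ 0.488 , -0.0592,  0.053 ]))]
toe_tip [(array([319., 209.]), 0.66, array([ 0.4891, -0.0601,  0.06  ]))]
bow_mid [(array([318., 264.]), 0.74, array([ 0.4883, -0.0859,  0.107 ]))]
[355. 308. 354. 254.] [ 0.5112 -0.0981] ang 0.030667915468398643 0.03601409950356987
[298. 177. 338. 178.] [ 0.489  -0.0334] ang -0.05154683808157445 0.023250025109127003
[343. 190. 339. 254.] [ 0.5023 -0.0602] ang -0.054067975751727726 0.039706235269226925
[339. 253. 336. 308.] [ 0.5006 -0.0976] ang -0.04790963399861292 0.03672325772997321
[325. 256. 327. 206.] [ 0.4936 -0.0653] ang -0.04024763688461164 0.030983141230283815
[293. 238. 294. 182.] [ 0.4741 -0.0526] ang -0.049928840337266855 0.03385420715662143
[315. 203. 314. 237.] [ 0.4865 -0.0585] ang -0.04255467522876688 0.02064789863657417
[358. 226. 355. 264.] [ 0.5118 -0.0743] ang -0.054116196058483945 0.024629383164795723
[349. 308. 350. 279.] [ 0.5082 -0.1062] ang -0.030623367073104202 0.019609869080175438
[353. 281. 351. 308.] [ 0.5096 -0.1066] ang -0.026515951237808588 0.01881503122071151
[341. 184. 297. 182.] [ 0.4893 -0.0363] ang -0.05403199478064158 0.025419678195179558
[331. 186. 329. 212.] [ 0.4958 -0.0458] ang -0.06322403151957046 0.015502023931729501
[334. 278. 336. 232.] [ 0.4991 -0.0806] ang -0.04064533164477524 0.029697096340871185
[320. 294. 324. 256.] [ 0.4909 -0.0936] ang -0.10181437209974842 0.02577077232355554
```

View pics/w6.png

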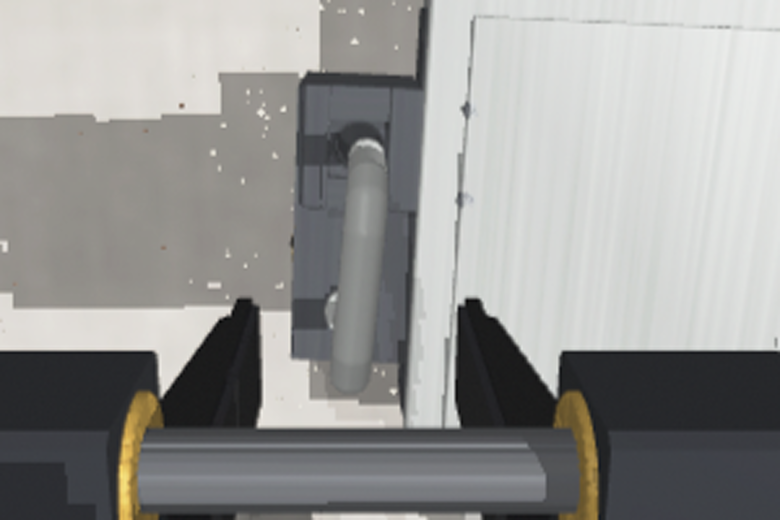

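Swivel is now about +0.01, with the toe at (366,150) over the eye. I'll shut the fingers above the bar.

Emit:
{"op": "move_arm", "data": {"deltas": [{"rotation": [0,0,0],"linear": [0,0,0],"grip": 0},{"rotation": [0,0,0],"linear": [0,0,0],"grip": 0},{"rotation": [0,0,0],"linear": [0,0,0],"grip": 0},{"rotation": [0,0,0],"linear": [0,0,0],"grip": 0},{"rotation": [0,0,0],"linear": [0,0,0],"grip": 0},{"rotation": [0,0,0],"linear": [0,0,0],"grip": 0},{"rotation": [0,0,0],"linear": [0,0,0],"grip": 0},{"rotation": [0,0,0],"linear": [0,0,0],"grip": 0}]}}

```text
time_s: 10.47
ee_pos: [0.4876, -0.0866, 0.1402]
orientation: [0.71, 0.704, 0.0, 0.0]
wrist_force: [-0.3, 0.0, 0.3]
gripper_width: 0.003
gripper_force: 0.0
```

Emit:
{"op": "move_arm", "data": {"deltas": [{"rotation": [0,0,0],"linear": [0,0,0],"grip": 0},{"rotation": [0,0,0],"linear": [0,0,0],"grip": 0},{"rotation": [0,0,0],"linear": [0,0,-0.2],"grip": 0},{"rotation": [0,0,0],"linear": [0,0,-0.4],"grip": 0},{"rotation": [0,0,0],"linear": [0,0,-0.5],"grip": 0},{"rotation": [0,0,0],"linear": [0,0,-0.6],"grip": 0},{"rotation": [0,0,0],"linear": [0,0,-0.6],"grip": 0}]}}

```text
time_s: 11.05
ee_pos: [0.4872, -0.0865, 0.1152]
orientation: [0.71, 0.704, -0.0, -0.001]
wrist_force: [-0.5, 0.7, 0.3]
gripper_width: 0.005
gripper_force: 0.0
```

Emit:
{"op": "move_arm", "data": {"deltas": [{"rotation": [0,0,0],"linear": [0,0,-0.1],"grip": 0},{"rotation": [0,0,0],"linear": [0,0,-0.2],"grip": 0},{"rotation": [0,0,0],"linear": [0,0,-0.3],"grip": 0},{"rotation": [0,0,0],"linear": [0,0,-0.3],"grip": 0}]}}

```text
time_s: 11.38
ee_pos: [0.4876, -0.0866, 0.1038]
orientation: [0.71, 0.704, 0.0, -0.0]
wrist_force: [0.7, 0.4, 3.1]
gripper_width: 0.007
gripper_force: 1.5
```

Emit:
{"op": "move_arm", "data": {"deltas": [{"rotation": [0,0,0],"linear": [0,0,-0.07],"grip": 0},{"rotation": [0,0,0],"linear": [0,0,-0.14],"grip": 0},{"rotation": [0,0,0],"linear": [0,0,-0.14],"grip": 0}]}}

```text
time_s: 11.63
ee_pos: [0.4876, -0.0866, 0.0983]
orientation: [0.71, 0.704, 0.0, 0.0]
wrist_force: [0.2, -0.1, 2.6]
gripper_width: 0.007
gripper_force: 1.8
```

The leg has entered: depth about 12 mm at about 3 N. I'll go on slowly.

Emit:
{"op": "move_arm", "data": {"deltas": [{"rotation": [0,0,0],"linear": [0,0,-0.06],"grip": 0},{"rotation": [0,0,0],"linear": [0,0,-0.12],"grip": 0},{"rotation": [0,0,0],"linear": [0,0,-0.12],"grip": 0}]}}

```text
time_s: 11.88
ee_pos: [0.4876, -0.0866, 0.0936]
orientation: [0.71, 0.704, 0.0, -0.0]
wrist_force: [1.0, 0.5, 4.2]
gripper_width: 0.002
gripper_force: 1.9
```

Emit:
{"op": "move_arm", "data": {"deltas": [{"rotation": [0,0,0],"linear": [0,0,-0.05],"grip": 0},{"rotation": [0,0,0],"linear": [0,0,-0.1],"grip": 0},{"rotation": [0,0,0],"linear": [0,0,-0.1],"grip": 0}]}}

```text
time_s: 12.13
ee_pos: [0.4876, -0.0866, 0.0897]
orientation: [0.71, 0.704, 0.0, -0.0]
wrist_force: [0.5, 0.4, 5.1]
gripper_width: 0.006
gripper_force: 2.1
```

Emit:
{"op": "move_arm", "data": {"deltas": [{"rotation": [0,0,0],"linear": [0,0,-0.04],"grip": 0},{"rotation": [0,0,0],"linear": [0,0,-0.08],"grip": 0},{"rotation": [0,0,0],"linear": [0,0,-0.08],"grip": 0}]}}

```text
time_s: 12.38
ee_pos: [0.4877, -0.0865, 0.0867]
orientation: [0.71, 0.704, 0.0, 0.0]
wrist_force: [-0.1, 1.8, 4.5]
gripper_width: 0.005
gripper_force: 2.6
```

Emit:
{"op": "move_arm", "data": {"deltas": [{"rotation": [0,0,0],"linear": [0,0,-0.05],"grip": 0},{"rotation": [0,0,0],"linear": [0,0,-0.05],"grip": 0}]}}

```text
time_s: 12.55
ee_pos: [0.4877, -0.0865, 0.0849]
orientation: [0.71, 0.704, 0.0, 0.0]
wrist_force: [0.2, 0.8, 4.5]
gripper_width: 0.004
gripper_force: 2.4
```

Emit:
{"op": "move_arm", "data": {"deltas": [{"rotation": [0,0,0],"linear": [0,0,-0.05],"grip": 0},{"rotation": [0,0,0],"linear": [0,0,-0.05],"grip": 0}]}}

```text
time_s: 12.72
ee_pos: [0.4876, -0.0865, 0.0828]
orientation: [0.71, 0.704, 0.0, 0.0]
wrist_force: [0.2, 1.5, 4.3]
gripper_width: 0.006
gripper_force: 2.1
```

Emit:
{"op": "move_arm", "data": {"deltas": [{"rotation": [0,0,0],"linear": [0,0,-0.05],"grip": 0},{"rotation": [0,0,0],"linear": [0,0,-0.05],"grip": 0}]}}

```text
time_s: 12.88
ee_pos: [0.4875, -0.0865, 0.0806]
orientation: [0.71, 0.704, -0.0, -0.0]
wrist_force: [-0.1, 0.2, -0.6]
gripper_width: 0.006
gripper_force: 0.0
```

The load vanished at a depth of about 30 mm, so it either clicked or slipped. I'll check with the networks before moving on.

```bash
cat > chk.py <<'E'
from h import *
np.set_printoptions(precision=4,suppress=True)
s=state(); print(s["time_s"],s["ee_pos"],s["wrist_force"],s["gripper_force"])
C={n:camera(n) for n in("wrist","scene")}
for t in("bow_mid","toe_tip","hasp_eye"):
    r={n:[q for q in place_of(t,n) if np.hypot(*(onz(C[n],q["at"],.08)[:2]-[.488,-.08]))<.06] for n in C}
    print(t,{n:[(np.round(q["at"],1),round(q["p"],2)) for q in r[n][:2]] for n in C}, tri([ray(C[n],r[n][0]["at"]) for n in C]) if all(r.values()) else "")
for z in(.107,.08,.075,.07):print(z,{n:proj(C[n],np.array([.488,-.086,z])).round(1) for n in C})
E
python3 chk.py
```

```text
12.8833 [ 0.4875 -0.0865  0.0806] [-0.1294  0.1587 -0.6339] 0.0
bow_mid {'wrist': [(array([313.5, 222.2]), 0.69), (array([321.4, 215.6]), 0.16)], 'scene': [(array([351.4, 271.2]), 0.56)]} [ 0.4789 -0.0587  0.0912]
toe_tip {'wrist': [(array([321.1, 217.3]), 0.59)], 'scene': []} 
hasp_eye {'wrist': [(array([317.5, 226.6]), 0.89)], 'scene': [(array([339.9, 283.9]), 0.79)]} [ 0.4902 -0.0597  0.0475]
0.107 {'wrist': array([317.4, 308.3]), 'scene': array([351.7, 258. ])}
0.08 {'wrist': array([317.5, 284.9]), 'scene': array([351. , 267.2])}
0.075 {'wrist': array([317.5, 281.2]), 'scene': array([350.9, 268.8])}
0.07 {'wrist': array([317.5, 277.8]), 'scene': array([350.7, 270.5])}
```

Emit:
{"op": "move_arm", "data": {"deltas": [{"rotation": [0,0,0],"linear": [0,0,0.2],"grip": 0},{"rotation": [0,0,0],"linear": [0,0,0.2],"grip": 0},{"rotation": [0,0,0],"linear": [0,0,0.8],"grip": 0},{"rotation": [0,0,0],"linear": [0,0,1.6],"grip": 0},{"rotation": [0,0,0],"linear": [0,0,2.2],"grip": 0},{"rotation": [0,0,0],"linear": [0,0,2.2],"grip": 0}]}}

```text
time_s: 13.78
ee_pos: [0.4892, -0.087, 0.173]
orientation: [0.71, 0.704, 0.002, 0.003]
wrist_force: [-0.2, 0.3, 0.8]
gripper_width: 0.008
gripper_force: 0.0
```

```bash
python3 chk.py
```

```text
13.7833 [ 0.4892 -0.087   0.173 ] [-0.2281  0.3023  0.7775] 0.0
bow_mid {'wrist': [(array([313.4, 234.4]), 0.94)], 'scene': [(array([350.2, 269.7]), 0.46)]} [ 0.4876 -0.0843  0.0741]
toe_tip {'wrist': [(array([316.1, 194.1]), 0.91), (array([313.4, 199.9]), 0.49)], 'scene': []} 
hasp_eye {'wrist': [(array([316.2, 196.3]), 0.7)], 'scene': [(array([341.1, 284.6]), 0.94)]} [ 0.4898 -0.0586  0.0455]
0.107 {'wrist': array([314.3, 247.8]), 'scene': array([351.7, 258. ])}
0.08 {'wrist': array([314.4, 237.8]), 'scene': array([351. , 267.2])}
0.075 {'wrist': array([314.4, 236.1]), 'scene': array([350.9, 268.8])}
0.07 {'wrist': array([314.4, 234.5]), 'scene': array([350.7, 270.5])}
```

The released bow stays at z about 0.074, against 0.107 when up, so the catch holds.

```bash
python3 -c "
from station import *
print(job_done())"
```

```text
the job is handed in; nothing more can be done
None
```

The case is locked and the job is handed in at about 14 s: the lid is shut, the hasp lies on the lock, and the shackle clicked at about 30 mm and stayed down when I let go; I kept clear of the other things but did not re-measure them.

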